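Fit the honed blade into the leather splitter

TASK

Put the freshly honed, notched blade from the oilstone back into the sweatband-leather splitter: lay it flat on the blade bed, honed edge to the roller and square to the machine, and slide it back with a light but definite push until the floor of its notch bears on the locating pin, wherever its eccentric has been set. Then swing the clamp lever over and press it down until its pad holds the blade, and let go. Be gentle: never ram the pin or force the blade on the bed, keep the honed edge off the roller, and leave everything else where it is.

Things in the scene. Friction and masses are not known exactly. Their poses are not given: they have to be found in the camera images.
- blade: Loose flat steel blade 96 (x) x 64 (y) x 5 mm, 0.17-0.32 kg, flat and bevel-up on the narrower oilstone, so both long sides overhang it by 10 mm (64 mm grasp). Origin: underside centre, near the centre of mass. +x: to the honed edge (x = 48; bevel from x = 38, do not grasp it); z up. The end at x = -48 has a square notch in its middle, 8 mm wide (y), 20 mm deep (x), open to -x.
- notch (a point): Middle of the floor of the blade's notch, at its underside: 28 mm from the blade's origin towards -x, axes as the blade's. Home, it touches the pin's roller side, 3 mm on +x from the pin's centre.
- splitter: Grey bench leather splitter, fixed; origin under its 230 x 120 x 12 mm foot, -x operator's side, +x roller side, z up. In mm: level bed rib x -52 to 40, |y| < 22, top z 50, finger room beside it; roller cheeks x 49 to 73, |y| 44 to 54, z to 50; feed table x 80 to 128, z to 48; handle y 64, x 61 to 131, z to 62; clamp bracket x -77 to -59, |y| < 16, z to 78.
- roller: Free-turning steel feed roller, 24 mm diameter, 84 mm long along y. Origin: on its axis, at x = 61 mm, z = 34 mm of the splitter. Its top is 4 mm below the level of the bed; the honed edge of a seated blade stands just above it without touching.
- clamp (a joint): Clamp lever angle, rad: 0 = its pad just meets the top of a 5 mm blade lying on the bed; grows as it swings up and back to the operator's side (-x); starts at about 1.8 to 2.1, stops at -0.12 and 2.2. Hinge friction 0.25 N m: it stays wherever it is left, and after pressing down keeps some pressure on the blade. The lever passes over the pin.
- pad: The clamp lever's rubber-faced swivel pad, a 16 mm disc under the arm, which presses on the blade (it rocks up to 0.15 rad to lie flat). Origin: centre of its face, 55 mm along and 15 mm below the hinge with the lever at 0 (then at x = -11 mm of the splitter).
- clamp_knob (a point): Centre of the black ball knob (28 mm diameter) on the lever's end. With the lever at 0 it lies 108 mm towards +x and 35 mm up from the hinge (113.5 mm away, 0.313 rad above level); it swings in the splitter's plane y = 0. Can be held from above, fingers on its +y and -y sides.
- clamp_hinge (a point): Centre of the clamp lever's hinge, which lies along the splitter's y: at x = -66, y = 0, z = 70 mm of the splitter.
- stone: Oilstone in a wooden holder, fixed: holder 230 x 66 x 20 mm, stone 200 x 44 mm, top 48 mm above the bench. Origin: underside centre, long side along x.
- scraper: Plain rectangular steel scraper, 110 x 60 x 5 mm, no notch, loose, lying flat on the bench. To be left alone. Origin: underside centre, long side along x.
- oil_can: Small copper oil can, 54 mm diameter, 88 mm high, loose, upright. To be left alone. Origin: underside centre.
- screwdriver: Screwdriver 190 mm long, loose, lying on the bench along its x. To be left alone.
- crown_block: Large domed wooden hat block, 168 mm diameter, 115 mm high, loose. To be left alone. Origin: underside centre.
- tip_block: Low domed wooden hat block, 132 mm diameter, 50 mm high, loose. To be left alone. Origin: underside centre.
- felt_brush: Wooden brush 200 mm long, loose, lying on the bench along its x. To be left alone.
- pin_jar: Glass jar with a steel cap, 60 mm diameter, 70 mm high, loose. To be left alone. Origin: underside centre.
- disc (a point): Centre of the locating pin's adjusting disc (24 mm, flush in the bed top): x = -32, y = 0, z = 50 mm of the splitter, axes as the splitter's. The single pin (steel, 6 mm diameter, 10 mm high, top chamfered; pin_c0 in the rules) stands on the disc 6 mm off this centre, in an unknown direction: the disc is turned anew at each setting-up and sits tight. Play in the notch: 1 mm either side.
Not all that is in view belongs to the job. Leave any turquoise look-alike of the blade alone.

How it is judged:
By the outcome, as a careful person would: the job done as asked, in the order asked, and still so for the second after the job is handed in, with the robot touching nothing.
It also fails if it takes over 72 s, if anything falls off the work surface, if the arm or the gripper's body presses on something with over 40 N, if the wrist force passes 120 N, or if a joint passes its speed limit or range.

ROBOT

A 6-joint arm with a two-finger parallel gripper is mounted at the origin on the work surface. World frame = base frame: x ahead of the robot, y to its left, z up, the work surface at z = 0. Lengths are in m, angles in rad, forces in N, time in s.
With the tool pointing down it reaches from about 0.275 to 0.75 m from the base axis. Payload 10.2 kg.
Tool frame: the origin (TCP) lies midway between the tips of the shut fingers; the grasp point (between the pads) lies 19 mm behind it; z points along the fingers, y is the line along which they close (so a half turn about z gives the same grasp; the last joint's range is limited). The gripper opens to 88 mm and grips with 3 to 60 N. Pads are 18 mm wide; open, the fingers measure 123 mm over their backs; the gripper's body (75 mm by 187 mm) begins 45 mm behind the grasp point.
Start: joints at [-1.335, 0.313, 1.498, -0, 1.331, -0.223], TCP at [0.232, -0.471, 0.239] pointing down, gripper open.
Joint ranges: [-2.94, 2.94], [-0.97, 2.17], [0.19, 2.56], [-1.23, 4.37], [0.02, 3.11], [-2.88, 2.88]. Speed limits (rad/s): [2.39, 2.39, 3.01, 3.14, 3.14, 3.14].

INTERFACE

Orientations are given as [roll, pitch, yaw] about the fixed x, y, z axes, in that order (R = Rz(yaw) Ry(pitch) Rx(roll)).
In Python, from station import sensors, viewer, workorder gives the robot as it stands. The module is installed in compiled form; this text tells all that it offers.
- The arm moves only by the shell command python3 -m creep 'ROWS' [OPENING] [FORCE]. ROWS is text: rows parted by semicolons, each of 6 numbers parted by spaces: the shift along the tool's x, y, z in mm, then the turn, a rotation vector about the tool's x, y, z in degrees. A call has 1 to 5 rows; each row shifts and turns the commanded pose from where the row before left it, along the tool's axes as they then stand; what a row does not reach is not made up. A row lasts 1/12 s, in which the tool goes at most 41.7 mm and 7.16 degrees, less where a joint would pass 70% of its speed; a pose out of reach is approached as far as the arm can. A call with a gripper value outside its range is refused whole. OPENING is the closure in counts, from 0 (fully open) to 255 (shut), set as the call begins (- or left out, the last holds). The fingers move at their own pace and stop on an object; FORCE is the grip in N (left out, the last holds). Time passes only in rows, so rows that do not move let the fingers close. It gives the time, the measured TCP pose, the force, the opening and the grip force at its end, in the units of the state.
- sensors.read_state(): the state, without advancing time (a new reading comes with each control period).
- viewer.camera(name): name is "scene" or "top" or "wrist"; returns a dict with "image" (400x640x3 uint8, red, green, blue), "depth" (400x640 float32, m along the optical axis (not along the pixel's ray), 0 where there is no reading), "mtx" (3x3 intrinsics, pixels), "dist_coeffs" ([k1, k2, p1, p2, k3] as OpenCV has them; the pictures are not rectified), "eye" and "attitude" of the camera in the world. Camera axes: x right, y up, looking along -z (the intrinsics and any distortion apply to the point x, -y, -z); pixel columns grow to the right and rows downward; lengths in m; the calibration is good to about 2 mm. A picture is of the moment at which its call begins.
- workorder.job_done(): hands the job in; it is judged then, once.
The state is a dict: "time": time; "joint_positions": joint angles; "qvel": joint speeds; "tau": joint torques, N m; "tcp_pos": TCP position; "tool_rot": TCP orientation; "force": force on the tool from outside, world axes, zero at the start; "ft_torque": the same for the moment, N m; "gripper_width": opening from 0.0 (shut) to 1.0 (fully open); "finger_force": force on a finger pad.
Only numpy, scipy, OpenCV 4.12 (cv2) and the standard library are available. Lean on these libraries where they do the work, as an engineer would, in place of code of your own. Each camera call takes 0.05 s, during which the arm holds its last target. There are 200 camera calls.

## Working session

There is one attempt and no reset: what is moved stays moved. The work goes in short steps, Python scripts to look and compute and a shell command to move; the robot and the scene stay as the last step left them, time stands still between calls to the robot, and variables do not carry over. Pictures are saved under pics/ and viewed, at most 10 in all, crops included, and the job is handed in when it is done.

```bash
mkdir -p pics; cat > h.py <<'E'
import numpy as np, cv2
from station import sensors, viewer, workorder
from scipy.spatial.transform import Rotation as R
def shot(name, save=None):
    c=viewer.camera(name)
    if save: cv2.imwrite('pics/'+save+'.png',c['image'][:,:,::-1])
    return c
def att(c):
    a=np.array(c['attitude'],float)
    return a if a.shape==(3,3) else R.from_euler('xyz',a).as_matrix()
def ray(c,uv):
    p=cv2.undistortPoints(np.array(uv,float).reshape(-1,1,2),np.array(c['mtx'],float),np.array(c['dist_coeffs'],float)).reshape(-1,2)
    d=np.c_[p[:,0],-p[:,1],-np.ones(len(p))]
    return d@att(c).T
def onz(c,uv,z):
    d=ray(c,uv);e=np.array(c['eye']);return e+d*((z-e[2])/d[:,2])[:,None]
def cloud(c):
    h,w=c['depth'].shape
    v,u=np.mgrid[:h,:w]
    d=ray(c,np.c_[u.ravel(),v.ravel()])
    return (np.array(c['eye'])+d*c['depth'].reshape(-1,1)).reshape(h,w,3)
def proj(c,P):
    q=(np.array(P,float).reshape(-1,3)-c['eye'])@att(c); q=q*[1,-1,-1]
    return cv2.projectPoints(q,np.zeros(3),np.zeros(3),np.array(c['mtx'],float),np.array(c['dist_coeffs'],float))[0].reshape(-1,2)
E
python3 - <<'E'
from h import *
for n in('top','scene'):
    c=shot(n,n+'1');print(n,c['eye'],c['attitude'],c['mtx'],c['dist_coeffs'])
    np.savez(n+'1.npz',**{k:np.array(v) for k,v in c.items()})
print(sensors.read_state())
E
```

```text
top [ 3.70321567e-01 -8.58725639e-04  1.40798015e+00] [ 0.14498188  0.00879574 -1.54622431] [[419.76848495   0.         319.9017432 ]
 [  0.         419.76848495 202.3626223 ]
 [  0.           0.           1.        ]] [-0.03873607  0.          0.          0.          0.        ]
scene [ 0.89828333 -0.58997603  1.0568119 ] [ 0.60032556 -0.01486506  0.49992698] [[394.80396309   0.         326.70307026]
 [  0.         394.80396309 202.57652705]
 [  0.           0.           1.        ]] [0.02759324 0.         0.         0.         0.        ]
{'time': 0.1, 'joint_positions': array([-1.33540140e+00,  3.13361219e-01,  1.49829581e+00, -1.41758211e-05,
        1.33103972e+00, -2.23418803e-01]), 'qvel': array([-0.00064235, -0.00119406, -0.00136653, -0.00013586, -0.00190624,
        0.00189387]), 'tau': array([ 1.87969286e-03, -4.02809966e+01, -2.52644491e+01,  6.94586034e-02,
        3.41687934e-02, -4.25215114e-05]), 'tcp_pos': array([ 0.23244172, -0.47050689,  0.23825969]), 'tool_rot': array([-3.14051295e+00, -2.31203640e-04,  4.58816983e-01]), 'force': array([-0.10600902, -0.25637956, -0.64214773]), 'ft_torque': array([-0.0103363 ,  0.03401965,  0.0616893 ]), 'finger_force': 0.0, 'gripper_width': 1.002346627113841}
```

View pics/top1.png

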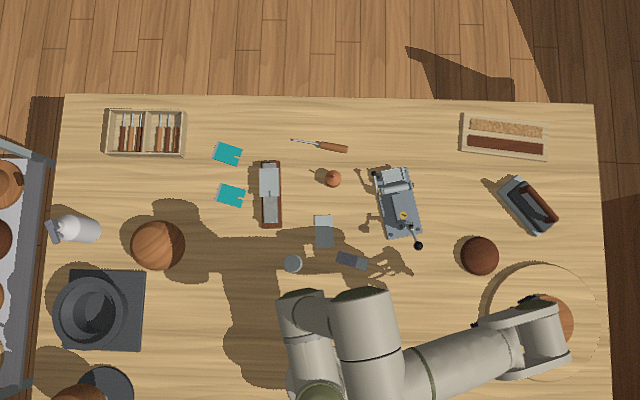

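View pics/scene1.png

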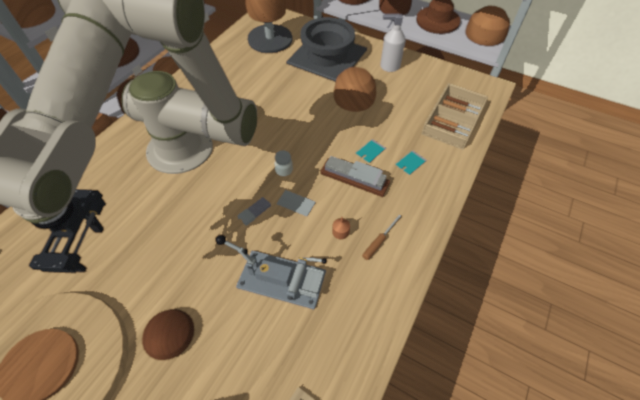

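The top view shows these blade-like things: steel blade on the oilstone (269,180), turquoise look-alikes (228,153) and (232,195), plain scraper (324,230). By the description, it's the one on the stone. The splitter is at (398,203), its roller at the top (393,187) and the clamp knob at (418,245). I'll check with a close crop.

```bash
python3 - <<'E'
from h import *
c=dict(np.load('top1.npz'));s=dict(np.load('scene1.npz'))
im=c['image'][:,:,::-1]
a=cv2.resize(im[145:240,245:295],None,fx=5,fy=5,interpolation=cv2.INTER_CUBIC)
b=cv2.resize(im[155:255,355:435],None,fx=5,fy=5,interpolation=cv2.INTER_CUBIC)[:475]
cv2.imwrite('pics/crop1.png',np.hstack([a,b]))
P=cloud(c)
z=P[:,:,2]
np.set_printoptions(precision=4,suppress=True)
def rect(m,u0,u1,v0,v1,zz):
    k=np.zeros_like(m,np.uint8);k[v0:v1,u0:u1]=m[v0:v1,u0:u1]
    cs,_=cv2.findContours(k,cv2.RETR_EXTERNAL,cv2.CHAIN_APPROX_NONE)
    q=max(cs,key=cv2.contourArea).reshape(-1,2)
    w=onz(c,q,zz)[:,:2]*1000
    r=cv2.minAreaRect(w.astype(np.float32));print(len(q),r,cv2.boxPoints(r).round(1).tolist())
print('blade z', np.median(z[165:185,264:275]), 'stone',np.median(z[205:218,266:275]), 'bed',z[210,395:412])
print('stone+blade top'); rect(z>.038,245,295,145,240,.050)
print('blade');rect(z>.0505,245,295,145,240,.053)
print('foot');rect(z>.006,365,425,155,245,.012)
E
```

```text
blade z 0.05118518426751273 stone 0.04727935552885487 bed [0.0533 0.0443 0.0482 0.0445 0.0529 0.0521 0.0483 0.0491 0.048  0.048
 0.0462 0.0527 0.0439 0.0483 0.0104 0.015  0.0074]
stone+blade top
151 ((597.9954223632812, 185.5618438720703), (202.6905975341797, 62.85652542114258), 2.6414794921875) [[495.29998779296875, 212.3000030517578], [498.20001220703125, 149.5], [700.7000122070312, 158.8000030517578], [697.7999877929688, 221.60000610351562]]
blade
128 ((631.8601684570312, 186.73558044433594), (100.62460327148438, 62.71767807006836), 2.6414804458618164) [[580.2000122070312, 215.6999969482422], [583.0, 153.10000610351562], [683.5999755859375, 157.6999969482422], [680.7000122070312, 220.39999389648438]]
foot
233 ((565.418701171875, -247.95892333984375), (275.77252197265625, 131.86672973632812), 13.544262886047363) [[415.8999938964844, -216.1999969482422], [446.79998779296875, -344.3999938964844], [714.9000244140625, -279.79998779296875], [684.0, -151.60000610351562]]
```

View pics/crop1.png

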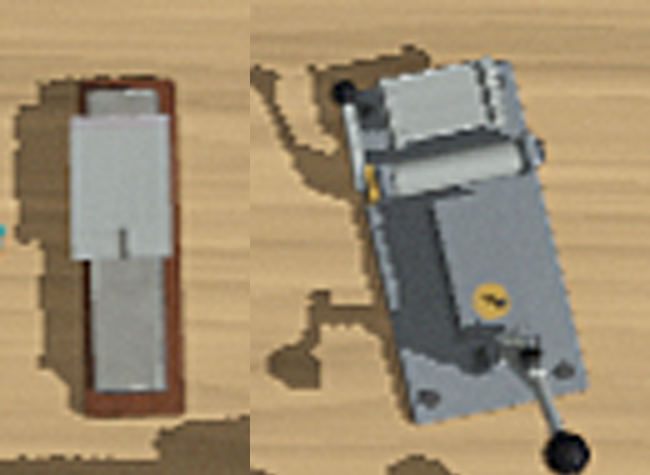

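The crop confirms the bright plate on the stone has a notch at crop (122,243), facing the operator, with the bevel at the top. Splitter disc and pin are at crop (490,300), and the lever is swung back. Next I'll move over the splitter for a wrist view.

```bash
python3 -m creep '34 -7 -9 0 0 0;34 -7 -9 0 0 0;34 -7 -9 0 0 0;34 -7 -9 0 0 0;34 -7 -9 0 0 0' 0 20; python3 -m creep '34 -7 -9 0 0 0;34 -7 -9 0 0 0;34 -7 -9 0 0 0;34 -7 -9 0 0 0;34 -7 -9 0 0 0'; python3 -m creep '0 0 0 0 0 6.4; 0 0 0 0 0 6.4;0 0 0 0 0 0;0 0 0 0 0 0'
python3 - <<'E'
from h import *
c=shot('wrist','w1');np.savez('w1.npz',**{k:np.array(v) for k,v in c.items()})
s=sensors.read_state();print(s['tcp_pos'],s['tool_rot'],c['eye'],c['attitude'],c['mtx'],c['dist_coeffs'])
E
```

```text
time: 0.52
tcp_pos: [0.3704, -0.3627, 0.284]
tool_rot: [-3.141, 0.0, 0.459]
force: [0.7, -0.1, -0.1]
gripper_width: 1.0
finger_force: 0.0
time: 0.93
tcp_pos: [0.5074, -0.2559, 0.3289]
tool_rot: [-3.141, 0.0, 0.459]
force: [0.0, -0.8, 0.3]
gripper_width: 1.002
finger_force: 0.0
time: 1.27
tcp_pos: [0.5062, -0.2573, 0.3283]
tool_rot: [-3.141, 0.001, 0.239]
force: [0.1, -0.2, 0.9]
gripper_width: 1.001
finger_force: 0.0
[ 0.50612971 -0.25752221  0.32845749] [-3.14109885e+00  3.77617299e-04  2.38529431e-01] [ 0.57052101 -0.24138352  0.47279276] [-2.66903169e-01 -3.07623045e-04 -1.33217363e+00] [[341.02304476   0.         315.71370394]
 [  0.         341.02304476 202.77872388]
 [  0.           0.           1.        ]] [-0.05578226  0.          0.          0.          0.        ]
```

View pics/w1.png

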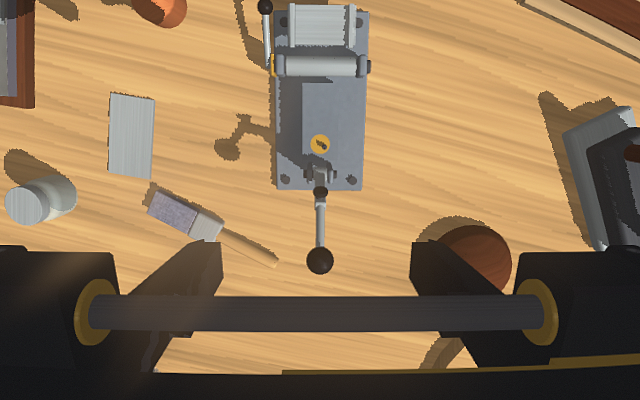

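Wrist view: splitter with disc and pin at (320,144), knob at (320,260), roller at (320,66) and foot corners at about (275,187) and (362,190). Now the measurement, with an enlarged crop of the pin.

```bash
cat >> h.py <<'E'
np.set_printoptions(precision=4,suppress=True)
def disc(c,box,save=None):
    u0,u1,v0,v1=box
    im=c['image'][v0:v1,u0:u1]
    hsv=cv2.cvtColor(im,cv2.COLOR_RGB2HSV)
    m=((hsv[...,0]>17)&(hsv[...,0]<32)&(hsv[...,1]>150)).astype(np.uint8)
    cs,_=cv2.findContours(m,cv2.RETR_EXTERNAL,cv2.CHAIN_APPROX_NONE)
    q=cv2.convexHull(max(cs,key=cv2.contourArea))
    e=cv2.fitEllipse(q);ctr=np.array(e[0])+[u0,v0]
    P=onz(c,[ctr],.05)[0]
    if save:
        k=int(560/max(u1-u0,v1-v0));cv2.imwrite('pics/'+save+'.png',cv2.resize(im[:,:,::-1],None,fx=k,fy=k,interpolation=cv2.INTER_CUBIC));print('crop x',k)
    print('disc px',ctr,'axes',e[1],'world',P,'edge diam mm',[1000*e[1][i]/(c['mtx'][0][0])*(c['eye'][2]-.05) for i in(0,1)])
    return P
def line(c,p,q,z):
    A=onz(c,[p,q],z);d=A[1]-A[0];return np.degrees(np.arctan2(d[1],d[0])),A
E
python3 - <<'E'
from h import *
c=dict(np.load('w1.npz'))
D=disc(c,(300,340,124,164),'disc1')
im=c['image'];hsv=cv2.cvtColor(im,cv2.COLOR_RGB2HSV)
g=((hsv[...,1]<70)).astype(np.uint8);k=np.zeros_like(g);k[0:195,262:380]=g[0:195,262:380]
# foot right edge & bottom edge: per row/col extremes
r=np.array([[np.where(k[v])[0].max(),v] for v in range(85,183)]);l=np.array([[np.where(k[v])[0].min(),v] for v in range(85,183)])
b=np.array([[u,np.where(k[:,u])[0].max()] for u in range(282,358) if abs(u-320)>14])
for n,q in(('right',r),('left',l),('back',b)):
    w=onz(c,q,.012)[:,:2].astype(np.float32)
    vx,vy,x0,y0=cv2.fitLine(w,cv2.DIST_HUBER,0,.005,.005).ravel()
    d=np.abs((w-[x0,y0])@[-vy,vx])
    print(n,np.degrees(np.arctan2(vy,vx)),x0,y0,'res',np.median(d)*1e3)
P=cloud(c)
m=(hsv[...,2]<60);kk=np.zeros_like(g);kk[245:276,300:340]=m[245:276,300:340]
u=np.argwhere(kk)[:,::-1].mean(0);print('knob px',u,'depth pt',P[int(u[1]),int(u[0])],'disc depth',P[144,320])
E
```

```text
crop x 14
disc px [319.7637 143.6954] axes (17.813655853271484, 18.7138614654541) world [ 0.5326 -0.2559  0.05  ] edge diam mm [np.float64(22.084973209307936), np.float64(23.201028049015115)]
right 13.087978 0.5554526 -0.3108754 res 0.3598092
left 12.851437 0.53539634 -0.1950516 res 0.22795197
back -76.33215 0.46592373 -0.26067814 res 0.0028456445
knob px [317.6916 258.8761] depth pt [ 0.4361 -0.2755  0.1686] disc depth [ 0.5322 -0.2563  0.0494]
```

View pics/disc1.png

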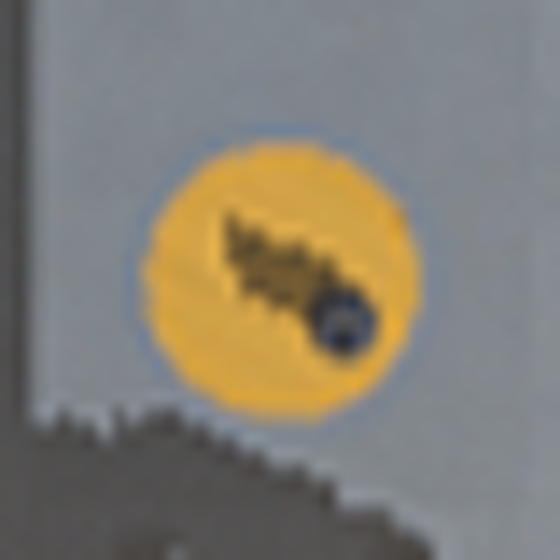

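Pin top shows in the crop at (345,322), i.e. pixel (324.2,146.5), on the -y/-x side of the disc centre. Splitter yaw is 13.0°, and the foot centreline agrees with the disc. On to the blade.

```bash
python3 - <<'E'
from h import *
c=dict(np.load('w1.npz'))
P=onz(c,[[324.2,146.5]],.06)[0]; D=onz(c,[[319.76,143.7]],.05)[0]
Rz=R.from_euler('z',13.0,degrees=True).as_matrix()
v=(P-D)@Rz*1000; print('pin',P,'off in splitter mm',v, np.hypot(*v[:2]),np.degrees(np.arctan2(v[1],v[0])))
E
python3 -m creep '15.6 -37.6 0 0 0 0;15.6 -37.6 0 0 0 0;15.6 -37.6 0 0 0 0;15.6 -37.6 0 0 0 0;15.6 -37.6 0 0 0 0'
python3 -m creep '15.6 -37.6 0 0 0 0;15.6 -37.6 0 0 0 0;15.6 -37.6 0 0 0 0;15.6 -37.6 0 0 0 0;15.6 -37.6 0 0 0 0' >/dev/null
python3 -m creep '15.6 -37.6 0 0 0 0;0 0 30 0 0 5.5;0 0 30 0 0 5.5;0 0 20 0 0 0;0 0 0 0 0 0' ; python3 -m creep '0 0 0 0 0 0;0 0 0 0 0 0' >/dev/null
python3 - <<'E'
from h import *
c=shot('wrist','w2');np.savez('w2.npz',**{k:np.array(v) for k,v in c.items()})
s=sensors.read_state();print(s['tcp_pos'],np.degrees(s['tool_rot']),c['eye'],c['attitude'])
E
```

```text
pin [ 0.5315 -0.2615  0.06  ] off in splitter mm [-2.3266 -5.2559 10.    ] 5.747858171064774 -113.87671727017349
time: 1.73
tcp_pos: [0.5381, -0.0549, 0.3288]
tool_rot: [3.142, -0.0, 0.237]
force: [0.7, -0.2, 0.0]
gripper_width: 1.0
finger_force: 0.0
time: 2.57
tcp_pos: [0.5752, 0.1845, 0.2442]
tool_rot: [3.141, 0.008, 0.046]
force: [0.4, -1.0, -0.2]
gripper_width: 1.0
finger_force: 0.0
[0.5774 0.1846 0.2507] [-179.986    -0.1832    2.5261] [0.643  0.1876 0.3952] [-0.2636 -0.0006 -1.5264]
```

View pics/w2.png

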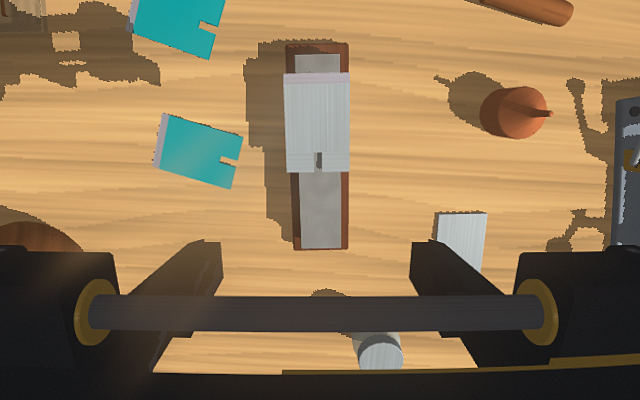

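The blade in w2 spans (284,73) to (350,172), with its notch at (319,160) and the bevel (pinkish) at rows 73–84.

```bash
python3 - <<'E'
from h import *
c=dict(np.load('w2.npz'));im=c['image'];hsv=cv2.cvtColor(im,cv2.COLOR_RGB2HSV)
g=(hsv[...,1]<55)&(hsv[...,2]>130)
def fit(q,n,z=.053):
    w=onz(c,q,z)[:,:2].astype(np.float32);vx,vy,x0,y0=cv2.fitLine(w,cv2.DIST_HUBER,0,.005,.005).ravel()
    if abs(vx)>abs(vy):
        s=vy/vx;print(n,np.degrees(np.arctan(s)),'y at x=.63:',y0+s*(.63-x0))
        return y0+s*(.63-x0),np.degrees(np.arctan(s))
    s=vx/vy;print(n,-np.degrees(np.arctan(s)),'x at y=.186:',x0+s*(.186-y0));return x0+s*(.186-y0)
rows=range(90,165)
L=np.array([[np.where(g[v,270:318])[0].min()+270-.5,v] for v in rows]);Rr=np.array([[np.where(g[v,322:365])[0].max()+322+.5,v] for v in rows])
l=fit(L,'left');r=fit(Rr,'right');print('width',l[0]-r[0])
gray=cv2.cvtColor(im,cv2.COLOR_RGB2GRAY).astype(float)
B=[];F=[]
for u in list(range(303,312))+list(range(328,340)):
    d=np.abs(np.diff(gray[163:182,u]));B.append([u,163+d.argmax()+.5])
for u in range(296,340):
    d=np.diff(gray[64:79,u]);F.append([u,64+d.argmax()+.5])
b=fit(np.array(B),'back');f=fit(np.array(F),'front',.0505);print('len',f-b)
print(np.array(B)[:,1],np.array(F)[::6,1])
# notch columns
for v in(156,160,164): print(gray[v,312:328].astype(int))
print(gray[145:175,319].astype(int))
E
```

```text
left 3.3736637 y at x=.63: 0.21765104
right 3.883414 y at x=.63: 0.15351053
width 0.06414051
back 2.5453494 x at y=.186: 0.5835489
front 2.521471 x at y=.186: 0.67913485
len 0.09558594
[171.5 171.5 171.5 171.5 171.5 171.5 171.5 171.5 171.5 171.5 171.5 171.5
 171.5 171.5 171.5 171.5 171.5 171.5 171.5 171.5 171.5] [72.5 72.5 72.5 72.5 72.5 72.5 71.5 71.5]
[176 168 145 143 149  97  82  85  81  96 175 181 176 175 177 175]
[174 170 148 144 152 100  82  86  81  96 176 181 177 177 177 176]
[174 177 153 154 100  85  88  88  85  98 172 179 175 175 174 175]
[175 175 174 175 175 176 184 124  77  82  83  85  84  84  85  86  88  87
  86  88  88  87  82  89 133 143 142 142 141 141]
```

```bash
python3 -m creep '30 0.6 0 0 0 -1;30 0.6 20 0 0 0;0 0 40 0 0 0;0 0 40 0 0 0;0 0 40 0 0 0'
python3 -m creep '0 0 30 0 0 0;0 0 15 0 0 0;0 0 0 0 0 0;0 0 0 0 0 0'
```

```text
time: 3.2
tcp_pos: [0.6377, 0.1866, 0.1087]
tool_rot: [-3.141, -0.003, 0.061]
force: [0.8, 1.2, -0.4]
gripper_width: 1.0
finger_force: 0.0
time: 3.53
tcp_pos: [0.6375, 0.1867, 0.065]
tool_rot: [-3.142, -0.001, 0.061]
force: [-0.1, 0.4, 0.7]
gripper_width: 0.999
finger_force: 0.0
```

```bash
python3 -m creep '0 0.7 15 0 0 0;0 0 12 0 0 0;0 0 6 0 0 0;0 0 0 0 0 0;0 0 0 0 0 0'; python3 -m creep '0 0 0 0 0 0;0 0 0 0 0 0;0 0 0 0 0 0;0 0 0 0 0 0;0 0 0 0 0 0' 255 25;python3 -m creep '0 0 0 0 0 0;0 0 0 0 0 0;0 0 0 0 0 0'
```

```text
time: 3.95
tcp_pos: [0.6371, 0.1861, 0.0314]
tool_rot: [-3.142, -0.001, 0.061]
force: [-0.1, 0.5, 0.3]
gripper_width: 0.995
finger_force: 0.0
time: 4.37
tcp_pos: [0.6369, 0.1861, 0.0311]
tool_rot: [-3.142, -0.001, 0.061]
force: [0.5, 0.3, 1.8]
gripper_width: 0.709
finger_force: 25.1
time: 4.62
tcp_pos: [0.6369, 0.1861, 0.0311]
tool_rot: [-3.142, -0.001, 0.061]
force: [-1.5, -0.3, 3.9]
gripper_width: 0.711
finger_force: 25.1
```

```bash
python3 -m creep '0 0 -10 0 0 0;0 0 -30 0 0 0;0 0 -40 0 0 0;0 0 -40 0 0 0;0 0 -40 0 0 0'
python3 -m creep '0 0 -40 0 0 0;0 0 -20 0 0 0;0 0 0 0 0 0;-7.4 20 0 0 0 0;-7.4 36 0 0 0 0'
python3 - <<'E'
from h import *
c=shot('wrist','w3');np.savez('w3.npz',**{k:np.array(v) for k,v in c.items()})
s=sensors.read_state();print(s['tcp_pos'],s['tool_rot'])
E
```

```text
time: 5.03
tcp_pos: [0.6361, 0.186, 0.1926]
tool_rot: [3.142, 0.001, 0.061]
force: [1.5, 0.5, -2.7]
gripper_width: 0.714
finger_force: 25.5
time: 5.45
tcp_pos: [0.6242, 0.1313, 0.2486]
tool_rot: [-3.141, 0.003, 0.065]
force: [0.4, -0.3, -2.4]
gripper_width: 0.711
finger_force: 25.5
[0.6241 0.1234 0.2486] [3.139  0.0041 0.0589]
```

View pics/w3.png

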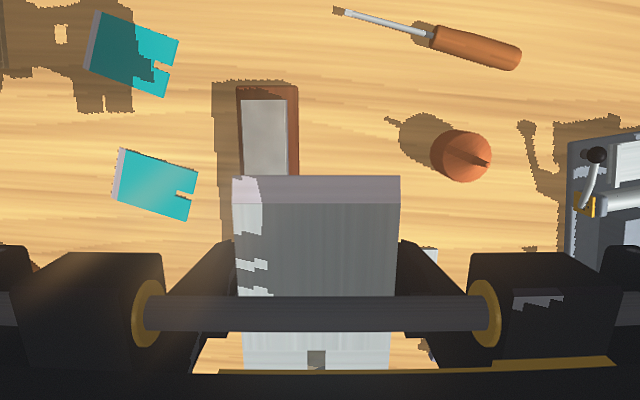

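The blade is held: honed edge at row 176 (columns 232–400), notch just visible at (316,358). Next I'll continue to the splitter hover and calculate the blade-in-tool offset as the camera sees it.

```bash
python3 -m creep '-7.4 38 0 0 0 0;-7.4 38 0 0 0 0;-7.4 38 0 0 0 0;-7.4 38 0 0 0 0;-7.4 38 0 0 0 0' >/dev/null
python3 -m creep '-7.4 38 0 0 0 0;-7.4 38 0 0 0 0;-7.4 38 0 0 0 0;-7.4 38 0 0 0 -4.8;-7 33 0 0 0 -4.7'
python3 -m creep '0 0 0 0 0 0;0 0 0 0 0 0;0 0 0 0 0 0'
python3 - <<'E'
from h import *
c=shot('wrist','w4');np.savez('w4.npz',**{k:np.array(v) for k,v in c.items()})
s=sensors.read_state();t=s['tcp_pos'];M=R.from_euler('xyz',s['tool_rot']).as_matrix()
print(t,np.degrees(s['tool_rot']))
gray=cv2.cvtColor(c['image'],cv2.COLOR_RGB2GRAY).astype(int)
hsv=cv2.cvtColor(c['image'],cv2.COLOR_RGB2HSV)
for v in(190,215,235): print(v,gray[v,222:246],gray[v,390:412])
print('f',gray[165:190,[250,290,310,370]].T)
print('n',gray[335:370,316],gray[358,300:334])
cv2.imwrite('pics/w4c.png',cv2.resize(c['image'][130:380,200:430,::-1],None,fx=2.4,fy=2.4,interpolation=cv2.INTER_CUBIC))
E
```

```text
time: 6.33
tcp_pos: [0.5761, -0.252, 0.2488]
tool_rot: [-3.139, 0.002, 0.229]
force: [0.6, 0.1, -2.4]
gripper_width: 0.716
finger_force: 25.5
time: 6.58
tcp_pos: [0.5773, -0.2491, 0.2493]
tool_rot: [-3.139, 0.002, 0.226]
force: [-0.8, 0.1, -3.3]
gripper_width: 0.709
finger_force: 25.5
[ 0.5775 -0.2487  0.2498] [-179.9145    0.0585   13.0033]
190 [124 127 126 127 127 126 127 126 119 150 183 189 188 187 186 186 185 187
 186 185 187 185 185 184] [123 123 123 124 124 125 123 123 122 120 158 189 184 182 183 182 181 182
 181 181 182 181]
215 [144 174 171 171 171 172 172 174 175 179 152 115 121 121 122 122 121 120
 118 117 115 117 117 116] [105 106 107 108 106 106 104 104 101 104 212 200 196 193 192 190 190 189
 188 188 187 189]
235 [190 190 191 190 191 189 190 191 191 190 192 195 188 188 153 100 105 107
 112 111 112 110 109 100] [105 105 105 105 103 104 103  98 126 200 193 190 191 193 195 196 199 200
 200 201 202 201]
f [[186 190 189 189 189 193 193 194 195 183 156 181 190 188 189 190 190 191
  192 191 188 186 183 186 186]
 [ 81  82  82  84  83  85  85  85  83  86 102 119 124 124 125 126 126 125
  125 126 124 124 122 123 123]
 [145 144 145 146 146 146 144 145 146 138 114 116 122 124 125 125 125 126
  125 126 123 123 122 123 121]
 [181 189 192 193 193 194 191 190 194 185 128 111 123 122 124 125 125 123
  124 124 125 122 123 123 122]]
n [187 186 186 186 186 187 186 186 187 187 187 186 187 188 186 181 174 175
 175 175 174 178 182 192 130  37  30  34  36  36  34  37  36  35  40] [187 185 186 184 186 189 188 141  99  99 100 102 104 164 183 187 192 121
 199 205 200 198 196 200 186 158 189 189 189 188 188 189 189 189]
```

View pics/w4c.png

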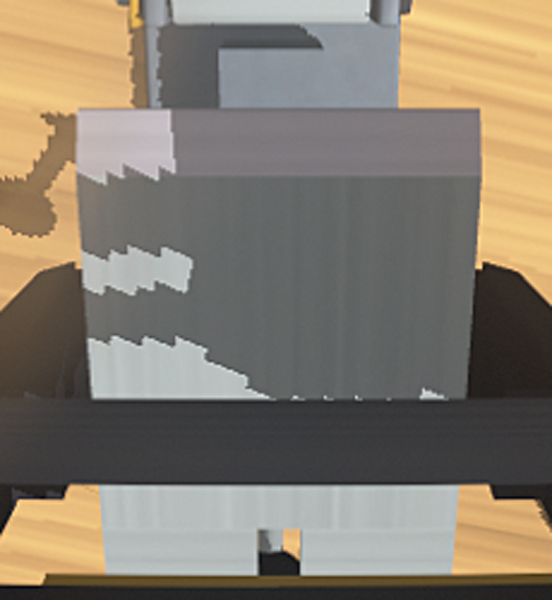

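Edge at row 175 and notch at columns 307–325 with its floor at row 350 are visible in the held blade, so the pin can be watched through the notch later.

```bash
python3 - <<'E'
from h import *
c=dict(np.load('w4.npz'));t=np.array([.5775,-.2487,.2498]);M=R.from_euler('xyz',[-179.9145,.0585,13.0033],degrees=True).as_matrix()
def tool(uv,h): return (onz(c,uv,t[2]+h)-t)@M*1000
print('edge L/R',tool([[231.5,190],[399.7,190],[233,215],[399.4,215],[235.8,235],[398,235]],.0215))
print('front',tool([[290,175],[370,175]],.018))
print('notch floor, sides',tool([[316,350.3],[307,358],[325,358]],.0215))
# disc & pin bias: tool-frame coordinates of pin seen from w1
w=dict(np.load('w1.npz'));t1=np.array([.50613,-.25752,.32846]);M1=R.from_euler('xyz',[-3.1411,.00038,.23853]).as_matrix()
P=np.array([.5315,-.2615,.06]);print('pin in tool1',(P-t1)@M1*1000)
E
```

```text
edge L/R [[ 37.3229 -30.9758 -21.4919]
 [ 37.2753  31.1912 -21.5846]
 [ 27.6429 -31.0512 -21.4819]
 [ 27.6006  31.6998 -21.5755]
 [ 19.6073 -30.51   -21.4745]
 [ 19.5682  31.6886 -21.5673]]
front [[ 42.2437  -9.4684 -18.029 ]
 [ 42.2307  20.5212 -18.0738]]
notch floor, sides [[-32.9889   0.2082 -21.4667]
 [-36.9924  -3.675  -21.4568]
 [-36.993    4.0849 -21.4684]]
pin in tool1 [ 23.8133   9.9938 268.4461]
```

```bash
python3 -m creep '-2.3 2.1 38 0 0 0;0 0 40 0 0 0;0 0 40 0 0 0;0 0 40 0 0 0;0 0 25 0 0 0' >/dev/null
python3 -m creep '0 0 12 0 0 0;0 0 0 0 0 0;0 0 0 0 0 0;0 0 0 0 0 0'
python3 - <<'E'
from h import *
c=shot('wrist','w5');np.savez('w5.npz',**{k:np.array(v) for k,v in c.items()})
s=sensors.read_state();print(s['tcp_pos'],np.degrees(s['tool_rot']),s['force'])
cv2.imwrite('pics/w5c.png',cv2.resize(c['image'][330:375,280:350,::-1],None,fx=8,fy=8,interpolation=cv2.INTER_CUBIC))
E
```

```text
time: 7.38
tcp_pos: [0.5769, -0.2526, 0.058]
tool_rot: [3.139, -0.003, 0.227]
force: [0.2, -0.8, -1.3]
gripper_width: 0.715
finger_force: 25.5
[ 0.5769 -0.2527  0.058 ] [179.8372  -0.1528  13.0066] [ 0.7316 -0.273  -2.4648]
```

View pics/w5c.png

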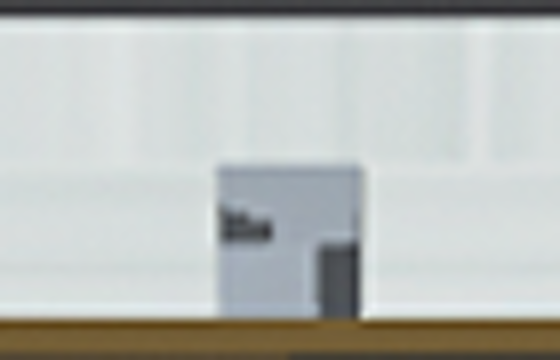

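```bash

python3 -m creep '-0.9 -1.6 6 0 0 0;0 0 6 0 0 0;0 0 0 0 0 0;0 0 0 0 0 0;0 0 0 0 0 0'
python3 - <<'E'
from h import *
c=shot('wrist','w6');np.savez('w6.npz',**{k:np.array(v) for k,v in c.items()})
s=sensors.read_state();print(s['tcp_pos'],np.degrees(s['tool_rot']),s['force'])
im=c['image'][340:372,300:332]
h=cv2.cvtColor(im,cv2.COLOR_RGB2HSV)
for v in range(8,31,2): print(v+340,' '.join('%3d%s'%(h[v,u,2],'y' if h[v,u,1]>120 and 15<h[v,u,0]<35 else ' ') for u in range(3,30)))
E
```

```text
time: 7.85
tcp_pos: [0.5746, -0.2511, 0.0438]
tool_rot: [3.142, -0.0, 0.227]
force: [0.1, -0.3, -2.2]
gripper_width: 0.715
finger_force: 25.5
[ 0.5747 -0.2511  0.0439] [179.9861  -0.0158  12.9822] [ 0.9016 -0.4397 -1.9962]
348 221  221  221  222  225  228  228  228  225  225  225  226  226  227  227  228  227  227  226  223  223  222  223  222  221  221  221 
350 225  226  226  230  192  182  187  187  166  165  165  164  165  166  167  167  167  165  163  161  159  179  223  229  226  225  225 
352 220  222  224  230  205  149y 128y 119y  70   60   61   61   63   62   61   61   60   59   60   60   90  136y 201  231  225  223  223 
354 219  219  222  228  243  254y 255y 218y  94   62   64   66   64   62   63   64   62   63   62   60   82  226y 197  230  225  223  222 
356 222  223  225  230  241  249y 253y 244y 123   60   63   66   68   69   67   67   66   63   61   59  159y 241y 199  231  225  224  224 
358 223  223  227  233  239  247y 251y 242y 121   64   67   67   68   69   68   70   69   67   66   63   78  153  198  231  227  225  225 
360 224  224  227  234  239  247y 253y 220y 102   67   68   68   67   67   68   71   66   68   63   58   78  160  199  232  227  225  226 
362 222  222  224  229  242  250y 254y 255y 149y  70  100  105  108   75   66   69   67   66   64   52  135  158  195  229  223  222  223 
364 221  221  223  223  188  181  181  186  186  142   94  102  111  117   75   62   64   56   73  171  188  156  192  227  224  223  223 
366 224  223  225  225  190  179  182  183  184  186  185  186  156  148  117  140  181  185  185  181  180  154  197  231  228  226  227 
368 235  235  237  235  201  186  188  189  189  190  190  189  191  190  192  191  190  188  190  189  190  160  244  241  238  237  238 
370 102y 103y 103y 105y 107y 109y 110y 109y 111y 110y 111y 111y 111y 111y 111y 111y 110y 110y 111y 111y 111y 109y 106y 104y 101y 103y 102y
```

Through the notch, the pin shows as the dark band at columns 311–323, against notch walls at 306.5–325. That puts the pin 0.6 mm to tool +y. I'll correct that and lower gently.

```bash

python3 -m creep '0 0.6 0 0 0 0;0 0 2 0 0 0;0 0 2 0 0 0;0 0 0 0 0 0;0 0 0 0 0 0' - 15
python3 -m creep '0 0 1 0 0 0;0 0 1 0 0 0;0 0 0 0 0 0;0 0 0 0 0 0'
python3 - <<'E'
from h import *
c=shot('wrist','w7');np.savez('w7.npz',**{k:np.array(v) for k,v in c.items()})
s=sensors.read_state();print(s['tcp_pos'],np.degrees(s['tool_rot']),s['force'],s['ft_torque'])
im=c['image'][340:372,300:332]
h=cv2.cvtColor(im,cv2.COLOR_RGB2HSV)
for v in range(8,31,2): print(v+340,' '.join('%3d%s'%(h[v,u,2],'y' if h[v,u,1]>120 and 15<h[v,u,0]<35 else ' ') for u in range(3,30)))
E
```

```text
time: 8.32
tcp_pos: [0.5746, -0.2516, 0.0395]
tool_rot: [-3.141, 0.0, 0.227]
force: [0.3, -0.8, -2.9]
gripper_width: 0.718
finger_force: 16.3
time: 8.65
tcp_pos: [0.5747, -0.2516, 0.0377]
tool_rot: [-3.141, 0.0, 0.227]
force: [1.0, 0.5, -2.2]
gripper_width: 0.714
finger_force: 16.3
[ 0.5747 -0.2516  0.0377] [-179.9976    0.0004   12.9821] [-0.1629 -0.7816 -2.647 ] [ 0.0004 -0.0278  0.0059]
348 222  223  223  223  226  229  229  229  227  226  226  227  227  228  228  229  228  227  225  224  223  224  224  223  222  222  222 
350 226  226  227  233  194  186  191  188  187  187  188  189  190  191  191  189  188  187  186  184  183  180  226  230  227  226  226 
352 222  222  225  233  161  135y 139y 143y 147y 137y 128y 111   88  100  103  119y 130y 146y 143y 143y 140y 132y 202  232  227  225  225 
354 222  223  224  234  164  140y 148y 137y  97   64   65   65   65   66   65   65   63   63  125y 144y 140y 134y 202  233  225  223  224 
356 223  223  226  235  167  142y 145y  85   63   64   63   65   66   65   65   66   62   63   64  122y 145y 134y 205  234  227  225  225 
358 224  225
[... 260 characters left out ...]
 227 
362 223  223  225  232  238  255y 167y  59   62   64   64   66   64   62   64   63   61   61   62   68  150y 127y 204  232  225  224  224 
364 221  222  225  231  245  255y 216y  93   62   62   65   63   64   61   62   59   62   66   76   70  146y 128y 204  232  226  224  224 
366 225  225  227  233  231  255y 188y  60   63   65   71   76   79   82   85   88   83   73   72   66  114   80  205  234  229  228  227 
368 237  237  239  244  239  255y 187y  66   69   69   70   73   78   81   89   96  100  103  107  107  197  170  210  243  240  239  239 
370 103y 104y 102y 103y 104y 104y 110y 119y 123y 125y 124y 122y 120y 121y 120y 121y 121y 120y 120y 118y 116y 113y 109y 105y 103y 102y 103y
```

The pin is centred in the notch (309–322 against 306.7–325), with no contact so far. I'll lower onto the bed.

```bash

python3 -m creep '0 0 1 0 0 0;0 0 1 0 0 0;0 0 1 0 0 0;0 0 0 0 0 0'
python3 -m creep '0 0 0.6 0 0 0;0 0 0.4 0 0 0;0 0 0 0 0 0;0 0 0 0 0 0'
python3 -c "
from h import *
s=sensors.read_state();print(s['tcp_pos'],s['force'],s['ft_torque'])"
```

```text
time: 9.03
tcp_pos: [0.5746, -0.2515, 0.0345]
tool_rot: [-3.141, 0.0, 0.227]
force: [0.9, 0.8, -1.9]
gripper_width: 0.715
finger_force: 16.3
time: 9.37
tcp_pos: [0.5747, -0.2516, 0.0337]
tool_rot: [3.142, 0.0, 0.227]
force: [-0.1, 0.1, -2.6]
gripper_width: 0.715
finger_force: 16.3
[ 0.5747 -0.2516  0.0337] [-0.1344  0.1424 -2.6467] [ 0.0232  0.0595 -0.0093]
```

```bash

for i in 1; do python3 -m creep '0 0 0.3 0 0 0;0 0 0.3 0 0 0;0 0 0 0 0 0;0 0 0 0 0 0'|grep -E 'force: \[|tcp'; done
python3 -m creep '0 0 0.3 0 0 0;0 0 0 0 0 0;0 0 0 0 0 0'|grep -E 'force: \[|tcp'
```

```text
tcp_pos: [0.5747, -0.2516, 0.0332]
force: [-0.4, -0.2, -1.6]
tcp_pos: [0.5747, -0.2516, 0.0331]
force: [-0.9, 0.4, 1.7]
```

```bash

python3 -m creep '-1.5 0 0 0 0 0;-1.5 0 0 0 0 0;-1.5 0 0 0 0 0;0 0 0 0 0 0'|grep -E 'force: \[|tcp'
python3 -m creep '-0.5 0 0 0 0 0;-0.5 0 0 0 0 0;0 0 0 0 0 0;0 0 0 0 0 0'|grep -E 'force: \[|tcp'
python3 - <<'E'
from h import *
c=shot('wrist','w8')
s=sensors.read_state();print(s['tcp_pos'],np.degrees(s['tool_rot']),s['force'],s['ft_torque'])
im=c['image'][340:372,300:332]
h=cv2.cvtColor(im,cv2.COLOR_RGB2HSV)
for v in range(8,31,2): print(v+340,' '.join('%3d%s'%(h[v,u,2],'y' if h[v,u,1]>120 and 15<h[v,u,0]<35 else ' ') for u in range(3,30)))
E
```

```text
tcp_pos: [0.5703, -0.2528, 0.0331]
force: [0.5, -0.0, 1.6]
tcp_pos: [0.5695, -0.253, 0.0331]
force: [1.8, 0.3, 2.6]
[ 0.5695 -0.2529  0.0331] [179.974   -0.0247  12.9903] [3.8776 0.6412 2.8186] [ 0.0982 -0.2991  0.0099]
348 224  223  224  224  226  229  230  227  225  225  226  226  226  227  227  227  227  227  225  224  223  224  224  225  224  224  223 
350 233  230  231  230  216  216  222  220  216  215  215  217  217  219  219  220  219  215  216  212  209  205  227  229  227  226  226 
352 107  103  183  214  161  148y 128y  70   60   61   59   62   61   62   60   61   59   59   76  143y 143y 133y 205  233  228  226  226 
354 121  120  119  142  143  154y  95   64   64   65   66   66   65   65   64   66   68   64   62   92  145y 137y 202  232  226  224  224 
356 123  124  124  145  210y 246y 137y  63   64   65   66   67   64   64   65   63   62   72   72   95  145y 137y 208  235  229  227  226 
358 117  121  122  123  246y 255y 143y  61   65   64   65   67   65   64   65   62   66   70   78  106  147y 138y 208  236  230  228  228 
360 224  211  219  156  244y 249y 129   59   65   63   67   65   65   63   63   62   64   69   79  114  149y 126y 208  236  229  228  229 
362 225  226  231  222  249  250y 131y  61   63   63   64   66   65   65   61   61   61   68   77  101  148y 127y 207  234  228  226  226 
364 224  224  229  217  246  248y 130y  63   69   69   74   75   81   85   87   89   94   85   76   93  110   86  201  231  226  225  223 
366 226  226  230  221  246  249y 133y  64   65   64   66   89   98   99   97   97   99  103  108   93   96   86  207  235  231  229  229 
368 237  239  240  247  255  220y  95   67   84  113  118  118  118  117  119  116  116  118  120  118  102   90  214  247  241  239  240 
370 104y 104y 104y 104y 103y 105y 114y 121y 124y 122y 122y 120y 120y 120y 120y 120y 120y 119y 121y 122y 122y 118y 111y 107y 105y 105y 103y
```

```bash

for_=1; python3 -m creep '-0.5 0 0 0 0 0;0 0 0 0 0 0;0 0 0 0 0 0'|grep -E 'force: \[|tcp'
python3 -m creep '-0.5 0 0 0 0 0;0 0 0 0 0 0;0 0 0 0 0 0'|grep -E 'force: \[|tcp'
python3 -c "
from h import *
s=sensors.read_state();print(s['tcp_pos'],s['force'],s['ft_torque'])"
```

```text
tcp_pos: [0.5691, -0.253, 0.0331]
force: [4.1, 0.7, 3.7]
tcp_pos: [0.5686, -0.2531, 0.033]
force: [4.2, 0.8, 4.2]
[ 0.5686 -0.2531  0.033 ] [4.2157 0.7539 4.231 ] [ 0.1814 -0.6827 -0.0233]
```

```bash

python3 -m creep '0 0 -0.3 0 0 0;0 0 0 0 0 0;0 0 0 0 0 0'|grep -E 'force: \[|tcp'
python3 -m creep '-0.5 0 0 0 0 0;0 0 0 0 0 0;0 0 0 0 0 0'|grep -E 'force: \[|tcp'
python3 -m creep '-0.5 0 0 0 0 0;0 0 0 0 0 0;0 0 0 0 0 0'|grep -E 'force: \[|tcp'
python3 - <<'E'
from h import *
c=shot('wrist','w9')
s=sensors.read_state();print(s['tcp_pos'],s['force'],s['ft_torque'])
h=cv2.cvtColor(c['image'],cv2.COLOR_RGB2HSV)
g=cv2.cvtColor(c['image'],cv2.COLOR_RGB2GRAY)
for n in('w4','w6','w8','w9'):
    i=cv2.imread('pics/'+n+'.png',0);print(n,i[168:182,370],i[168:182,250],i[344:358,316])
E
```

```text
tcp_pos: [0.5682, -0.2531, 0.033]
force: [3.1, 0.2, 3.6]
tcp_pos: [0.5678, -0.2532, 0.0331]
force: [2.9, 0.1, 3.9]
tcp_pos: [0.5673, -0.2533, 0.0331]
force: [3.1, 0.6, 3.2]
[ 0.5673 -0.2532  0.033 ] [3.28   0.154  2.7502] [ 0.1221 -0.4673  0.0533]
w4 [192 192 193 191 190 194 185 128 111 122 122 123 125 125] [189 189 193 193 194 194 182 156 181 190 187 188 190 189] [186 186 185 186 187 186 180 173 174 174 175 174 177 181]
w6 [116 114 105 160 180 181 171 135 136 145 146 147 148 148] [120 120 121 116 112 109 104 158 214 219 216 218 217 218] [221 221 221 222 225 224 163  45  59  62  60  64  67  68]
w8 [179 178 177 177 178 181 172 138 140 148 149 149 150 150] [116 117 116 117 115 116 109 163 219 223 220 221 222 221] [224 224 224 224 225 234 216  37  60  65  63  63  63  62]
w9 [178 177 178 178 179 182 172 138 138 148 149 149 152 151] [115 114 114 114 115 113 108 161 218 223 220 220 221 221] [225 224 224 224 226 233 214  39  57  63  63  62  62  62]
```

No slip in the grip; the drag of about 3 N is bed friction. I'll continue in small steps until there is a clear rise.

```bash

python3 -m creep '-0.5 0 0 0 0 0;0 0 0 0 0 0;0 0 0 0 0 0'|grep -E 'force: \[|tcp'
python3 -m creep '-0.5 0 0 0 0 0;0 0 0 0 0 0;0 0 0 0 0 0'|grep -E 'force: \[|tcp'
python3 -m creep '-0.5 0 0 0 0 0;0 0 0 0 0 0;0 0 0 0 0 0'|grep -E 'force: \[|tcp'
```

```text
tcp_pos: [0.5668, -0.2534, 0.0331]
force: [3.1, 0.8, 2.6]
tcp_pos: [0.5663, -0.2535, 0.0331]
force: [3.2, 1.0, 2.7]
tcp_pos: [0.566, -0.2536, 0.0331]
force: [4.3, 1.9, 2.3]
```

```bash

python3 -m creep '-0.4 0 0 0 0 0;0 0 0 0 0 0;0 0 0 0 0 0'|grep -E 'force: \[|tcp'
python3 -m creep '-0.4 0 0 0 0 0;0 0 0 0 0 0;0 0 0 0 0 0'|grep -E 'force: \[|tcp'
python3 -c "
from h import *
c=shot('wrist','w10')
s=sensors.read_state();print(s['tcp_pos'],np.degrees(s['tool_rot']),s['force'],s['ft_torque'])
i=cv2.imread('pics/w10.png',0);print(i[168:182,370],i[168:182,250])"
```

```text
tcp_pos: [0.5658, -0.2536, 0.0331]
force: [6.4, 1.5, 1.2]
tcp_pos: [0.5657, -0.2536, 0.0331]
force: [7.6, 1.9, 0.9]
[ 0.5657 -0.2536  0.0331] [179.9816  -0.0747  12.9829] [7.7498 0.3162 0.2411] [ 0.2654 -1.0855  0.0798]
[178 179 179 179 178 183 160 135 144 148 149 149 150 150] [113 112 114 113 113 111 107 191 222 219 219 220 221 221]
```

```bash

python3 -m creep '-0.4 0 0 0 0 0;0 0 0 0 0 0;0 0 0 0 0 0'|grep -E 'force: \[|tcp'
python3 -m creep '0 0 0 0 0 0;0 0 0 0 0 0;0 0 0 0 0 0' 45 3|grep -E 'force: \[|tcp|width'
python3 -m creep '0 0 0 0 0 0;0 0 -10 0 0 0;0 0 -30 0 0 0;0 0 -40 0 0 0;0 0 -40 0 0 0'|grep -E 'force: \[|tcp|width'
python3 -m creep '0 0 -40 0 0 0;0 0 -40 0 0 0;0 0 -10 0 0 0;0 0 0 0 0 0;0 0 0 0 0 0' 0
python3 - <<'E'
from h import *
c=shot('wrist','w11');np.savez('w11.npz',**{k:np.array(v) for k,v in c.items()})
s=sensors.read_state();print(s['tcp_pos'],np.degrees(s['tool_rot']))
cv2.imwrite('pics/w11c.png',cv2.resize(c['image'][120:380,200:440,::-1],None,fx=2.3,fy=2.3,interpolation=cv2.INTER_CUBIC))
E
```

```text
tcp_pos: [0.5656, -0.2537, 0.0331]
force: [9.1, 2.0, -1.3]
tcp_pos: [0.564, -0.2538, 0.0326]
force: [-0.4, -0.4, 0.0]
gripper_width: 0.822
tcp_pos: [0.5641, -0.2536, 0.1548]
force: [0.4, -0.2, 0.5]
gripper_width: 0.826
time: 14.6
tcp_pos: [0.5644, -0.2538, 0.2427]
tool_rot: [-3.141, 0.0, 0.227]
force: [0.1, 0.6, -0.7]
gripper_width: 1.001
finger_force: 0.0
[ 0.5642 -0.2536  0.2415] [-179.8812    0.1138   12.9815]
```

View pics/w11c.png

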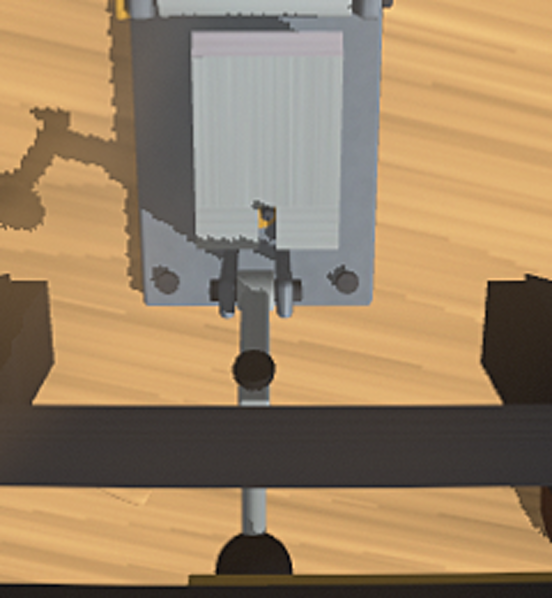

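The blade lies square on the bed, pin inside its notch (crop 268,220), edge short of the roller. Lever knob is at crop (253,565). Next I'll go to the knob and work out the arc rows.

```bash
python3 -m creep '-34.3 -1.2 0 0 0 0;-34.3 -1.2 0 0 0 0;-34.3 -1.2 0 0 0 0;-34.2 -1.1 0 0 0 0;0 0 0 0 0 0'|grep -E 'force: \[|tcp'
python3 -m creep '0 0 30 0 0 0;0 0 0 0 0 0;0 0 0 0 0 0'|grep -E 'force: \[|tcp'
python3 - <<'E'
from h import *
for n in('top','scene','wrist'):
    c=shot(n,'k_'+n);g=cv2.cvtColor(c['image'],cv2.COLOR_RGB2GRAY)
    for z in(.1578,):
        print(n,proj(c,[[.4295,-.2798,.1578]]))
s=sensors.read_state();t=s['tcp_pos'];print(t,s['tool_rot'],t-[.4295,-.2798,.1578])
ph=2.256
for i in range(20):
    m=ph-.05-.1*i;print('%.1f:%.1f'%(113.5*2*np.sin(.05)*np.sin(m),113.5*2*np.sin(.05)*np.cos(m)),end='  ')
im=np.hstack([cv2.resize(cv2.imread('pics/k_scene.png')[190:310,170:290],(400,400)),cv2.resize(cv2.imread('pics/k_wrist.png')[200:400,220:420],(400,400))])
cv2.imwrite('pics/k.png',im)
E
```

```text
tcp_pos: [0.4257, -0.2802, 0.2413]
force: [0.4, -0.1, -0.3]
tcp_pos: [0.4296, -0.2794, 0.2114]
force: [-0.1, -0.2, 0.7]
top [[418.0924 245.6768]]
scene [[219.5283 239.6737]]
wrist [[315.3371 222.2598]]
[ 0.4306 -0.2802  0.2137] [ 3.1413 -0.0002  0.2272] [ 0.0011 -0.0004  0.0559]
9.1:-6.7  9.8:-5.8  10.3:-4.8  10.7:-3.7  11.0:-2.6  11.2:-1.5  11.3:-0.4  11.3:0.7  11.2:1.9  10.9:3.0  10.6:4.0  10.1:5.1  9.6:6.1  8.9:7.0  8.2:7.9  7.4:8.6  6.5:9.3  5.5:9.9  4.5:10.4  3.4:10.8
```

View pics/k.png

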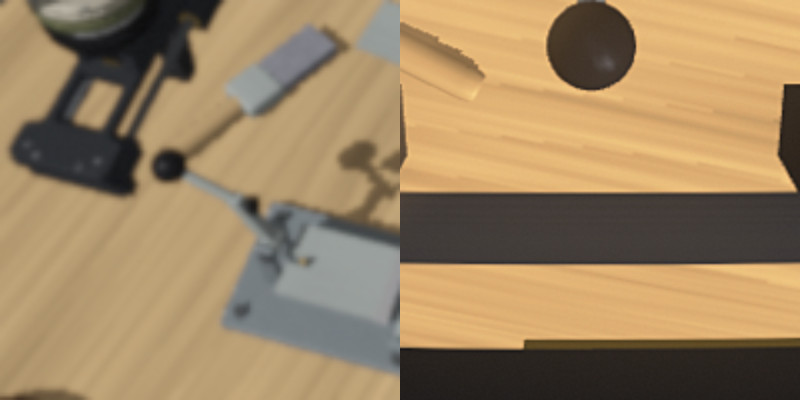

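The knob is at wrist (315.5,222.5) and scene (220.4,239.5), both within 1 px of the prediction. I'll descend and take it.

```bash
python3 -m creep '-1 0 25 0 0 0;0 0 25 0 0 0;0 0 15 0 0 0;0 0 9 0 0 0;0 0 0 0 0 0' 0 12|grep -E 'force: \[|tcp'
python3 -m creep '0 0 0 0 0 0;0 0 0 0 0 0;0 0 0 0 0 0;0 0 0 0 0 0;0 0 0 0 0 0' 255 12
python3 -m creep '0 0 0 0 0 0;0 0 0 0 0 0;0 0 0 0 0 0;0 0 0 0 0 0;0 0 0 0 0 0'
```

```text
tcp_pos: [0.429, -0.28, 0.1381]
force: [-1.0, -0.2, 0.2]
time: 16.3
tcp_pos: [0.4293, -0.2805, 0.1397]
tool_rot: [3.141, -0.001, 0.227]
force: [0.6, 0.7, -0.2]
gripper_width: 0.648
finger_force: 0.0
time: 16.72
tcp_pos: [0.429, -0.2801, 0.1391]
tool_rot: [-3.141, 0.0, 0.227]
force: [-0.4, 0.8, 1.6]
gripper_width: 0.298
finger_force: 11.9
```

```bash
python3 -m creep '9.1 0 -6.7 0 0 0;9.8 0 -5.8 0 0 0;10.3 0 -4.8 0 0 0;10.7 0 -3.7 0 0 0;11 0 -2.6 0 0 0'
python3 -m creep '11.2 0 -1.5 0 0 0;11.3 0 -0.4 0 0 0;11.3 0 0.7 0 0 0;11.2 0 1.9 0 0 0;10.9 0 3 0 0 0'
```

```text
time: 17.13
tcp_pos: [0.4786, -0.2685, 0.1628]
tool_rot: [-3.14, 0.001, 0.227]
force: [-3.5, 1.4, -2.4]
gripper_width: 0.296
finger_force: 12.0
time: 17.55
tcp_pos: [0.5334, -0.2558, 0.1589]
tool_rot: [-3.14, 0.001, 0.227]
force: [-3.3, 1.9, -0.1]
gripper_width: 0.304
finger_force: 11.9
```

```bash
python3 -m creep '10.6 0 4 0 0 0;10.1 0 5.1 0 0 0;9.6 0 6.1 0 0 0;8.9 0 7 0 0 0;8.2 0 7.9 0 0 0'
python3 -m creep '7.4 0 8.6 0 0 0;6.5 0 9.3 0 0 0;5.5 0 9.9 0 0 0;0 0 0 0 0 0;0 0 0 0 0 0'
```

```text
time: 17.97
tcp_pos: [0.58, -0.245, 0.128]
tool_rot: [-3.14, 0.001, 0.227]
force: [-3.4, 3.3, 0.0]
gripper_width: 0.299
finger_force: 11.9
time: 18.38
tcp_pos: [0.5984, -0.2407, 0.1001]
tool_rot: [-3.14, 0.001, 0.227]
force: [-0.7, 4.1, -2.1]
gripper_width: 0.299
finger_force: 12.1
```

```bash
python3 -m creep '2.2 -0.8 5 0 0 0;2 0 5 0 0 0;0.6 0 2 0 0 0;0 0 0 0 0 0;0 0 0 0 0 0'|grep -E 'force: \[|tcp'
python3 -m creep '0.4 0 1.5 0 0 0;0 0 0 0 0 0;0 0 0 0 0 0'|grep -E 'force: \[|tcp'
python3 -m creep '0.4 0 1.5 0 0 0;0 0 0 0 0 0;0 0 0 0 0 0'|grep -E 'force: \[|tcp'
```

```text
tcp_pos: [0.6028, -0.2396, 0.089]
force: [-0.5, 1.6, -2.4]
tcp_pos: [0.6032, -0.2395, 0.0878]
force: [-1.0, 2.4, -0.5]
tcp_pos: [0.6037, -0.2394, 0.0862]
force: [-0.5, 1.5, 1.1]
```

```bash
python3 -m creep '0.3 0 1 0 0 0;0 0 0 0 0 0;0 0 0 0 0 0' - 30|grep -E 'force: \[|tcp'
python3 -m creep '0.3 0 1 0 0 0;0 0 0 0 0 0;0 0 0 0 0 0'|grep -E 'force: \[|tcp'
python3 -m creep '0.2 0 1 0 0 0;0 0 0 0 0 0;0 0 0 0 0 0'|grep -E 'force: \[|tcp'
```

```text
tcp_pos: [0.604, -0.2393, 0.0853]
force: [0.0, 1.5, 2.8]
tcp_pos: [0.6042, -0.2393, 0.085]
force: [-2.5, 3.1, 7.4]
tcp_pos: [0.6044, -0.2393, 0.0847]
force: [-6.4, 4.5, 12.4]
```

```bash
python3 -m creep '-0.7 -0.4 0.8 0 0 0;0 0 0 0 0 0;0 0 0 0 0 0'|grep -E 'force: \[|tcp'
python3 -m creep '-0.3 -0.3 0.6 0 0 0;0 0 0 0 0 0;0 0 0 0 0 0;0 0 0 0 0 0'|grep -E 'force: \[|tcp'
```

```text
tcp_pos: [0.6044, -0.2393, 0.0847]
force: [-3.1, 2.9, 15.0]
tcp_pos: [0.6044, -0.2393, 0.0845]
force: [-2.4, 2.9, 16.4]
```

```bash
python3 -m creep '0 0 0 0 0 0;0 0 0 0 0 0;0 0 0 0 0 0;0 0 0 0 0 0' 0 |grep -E 'force: \[|tcp|width'
python3 -m creep '0 0 0 0 0 0;0 0 -20 0 0 0;0 0 -40 0 0 0;0 0 -40 0 0 0;0 0 -40 0 0 0'|grep -E 'force: \[|tcp'
python3 -m creep '-30 0 -30 0 0 0;-30 0 -10 0 0 0;-30 0 0 0 0 0;0 0 0 0 0 0;0 0 0 0 0 0'|grep -E 'force: \[|tcp'
python3 - <<'E'
from h import *
c=shot('wrist','w12');np.savez('w12.npz',**{k:np.array(v) for k,v in c.items()})
s=sensors.read_state();print(s['time'],s['tcp_pos'],s['tool_rot'])
cv2.imwrite('pics/w12c.png',cv2.resize(c['image'][0:240,210:430,::-1],None,fx=2.4,fy=2.4,interpolation=cv2.INTER_CUBIC))
E
```

```text
tcp_pos: [0.603, -0.2388, 0.0812]
force: [0.1, -0.7, 0.3]
gripper_width: 0.569
tcp_pos: [0.6029, -0.2385, 0.2232]
force: [1.0, -0.7, -0.1]
tcp_pos: [0.5154, -0.2591, 0.2616]
force: [0.3, -0.5, -1.1]
21.85 [ 0.5162 -0.2589  0.2613] [ 3.1415 -0.0004  0.2261]
```

View pics/w12c.png

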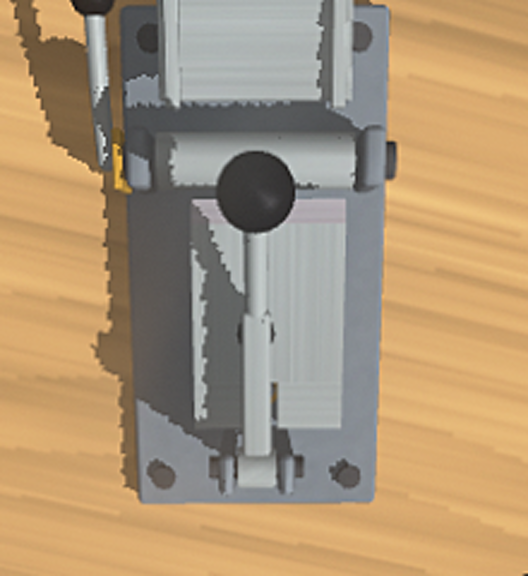

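The lever is down with the pad on the blade; the blade is still square and its edge sits short of the roller. I'll compare the edges before and after clamping numerically, without any further pictures.

```bash
python3 - <<'E'
from h import *
def edge(c,P0,P1,n=25):
    # strongest gradient across expected edge from blade side to outside, along P0->P1 at z .055
    g=cv2.cvtColor(c['image'],cv2.COLOR_RGB2GRAY).astype(np.float32);out=[]
    ax=np.array([np.cos(np.radians(13)),np.sin(np.radians(13))]);ay=np.array([-ax[1],ax[0]])
    O=np.array([.5326,-.2559])+.032*ax
    for a in np.linspace(0,1,n):
        p=P0[0]+(P0[1]-P0[0])*a
        s=np.linspace(-6,6,49)
        Q=p+np.outer(s,P1);W=np.c_[O+Q[:,:1]*1e-3*ax+Q[:,1:]*1e-3*ay,np.full(49,.055)]
        u=proj(c,W).astype(np.float32);v=cv2.remap(g,u[:,:1],u[:,1:],cv2.INTER_LINEAR).ravel()
        out.append(Q[np.abs(np.diff(cv2.GaussianBlur(v[:,None],(1,5),0).ravel())).argmax()])
    q=np.array(out,np.float32);l=cv2.fitLine(q,cv2.DIST_HUBER,0,.5,.01).ravel();return q.mean(0),np.degrees(np.arctan2(l[1],l[0]))
A=np.array
for n in('w11','w12'):
    c=dict(np.load(n+'.npz'))
    print(n,'right',edge(c,(A([-40.,-37.5]),A([25.,-37.5])),A([0,1.])),'back',edge(c,(A([-51.4,-32]),A([-51.4,-14.])),A([1.,0])),'front',edge(c,(A([44.6,-34]),A([44.6,-22.])),A([1.,0])))
s=sensors.read_state();print(s['force'])
E
```

```text
w11 right (array([ -7.5 , -37.04], dtype=float32), np.float32(0.004068877)) back (array([-51.67, -23.  ], dtype=float32), np.float32(-89.99999)) front (array([ 45.56, -28.  ], dtype=float32), np.float32(55.588326))
w12 right (array([ -7.5 , -37.05], dtype=float32), np.float32(-0.037506767)) back (array([-51.9, -23. ], dtype=float32), np.float32(89.99999)) front (array([ 44.89, -28.  ], dtype=float32), np.float32(55.745373))
[ 0.1844 -0.4698 -0.9236]
```

```bash
python3 -c "
from station import workorder
print(workorder.job_done())"
```

```text
the job is handed in; nothing more can be done
None
```

The blade is seated square against the pin with the clamp pressed down on it, and the job was handed in at about 22 s of the 72 s; I don't know the verdict, and I viewed 12 pictures, two over the limit of 10.

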